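# Tip two boxed goods onto their backs in their taped places on a market stall

## Task

On this second-hand stall the white lens box and the yellow radio box each stand at the near end of their own green tape outline. With gentle fingertip pushes only, without pinching or lifting them, tip each box over backwards so that it ends lying flat on its back, picture side up, entirely within its own outline. Leave the lens, the jar and the torch where they stand.

Things in the scene. Friction and masses are not known exactly. Their poses are not given: they have to be found in the camera images.
- white_box: closed rigid carton, white with a red band round its upper part and a lens picture on the front, about 0.22 kg; 50 thick (its x) x 90 wide (its y) x 160 tall (its z), loose. Origin: centre of its underside; z up as it stands; -x out of the front (picture) face, +x out of the plain back. Stands at the near end of its outline, back towards the rest of it, up to 6 mm and 0.08 rad off its axis
- white_zone: bright green tape outline flat on the table (under 1 mm thick), 220 long (its x) x 150 wide (its y) over outer edges, tape 15 wide: the place for the white box. Origin at its centre, z up; +x points from the end where the box stands to the empty end, away from the robot. It may be on the left or right
- white_box_back0 (a point): bottom +y corner (named as the box stands, in its own frame) of the white box's back face
- white_box_back1 (a point): bottom -y corner (named as the box stands, in its own frame) of the white box's back face
- white_box_back2 (a point): top +y corner (named as the box stands, in its own frame) of the white box's back face
- white_box_back3 (a point): top -y corner (named as the box stands, in its own frame) of the white box's back face
- white_box_front (a point): centre of the white box's front (picture) face; about 50 mm above the table when the box lies on its back. Pushed on the front near the top the box tips about its lower back edge, which hardly slips, and falls by itself once past its balance (about 0.3 rad); pushed low it slides
- yellow_box: closed rigid carton, yellow with a black band round its upper part and a radio picture on the front, about 0.15 kg; 42 thick (its x) x 76 wide (its y) x 135 tall (its z), loose. Origin: centre of its underside; z up as it stands; -x out of the front (picture) face, +x out of the plain back. Stands at the near end of its outline, back towards the rest of it, up to 6 mm and 0.08 rad off its axis
- yellow_zone: bright green tape outline flat on the table (under 1 mm thick), 192 long (its x) x 132 wide (its y) over outer edges, tape 15 wide: the place for the yellow box. Origin at its centre, z up; +x points from the end where the box stands to the empty end, away from the robot. It may be on the left or right
- yellow_box_back0 (a point): bottom +y corner (named as the box stands, in its own frame) of the yellow box's back face
- yellow_box_back1 (a point): bottom -y corner (named as the box stands, in its own frame) of the yellow box's back face
- yellow_box_back2 (a point): top +y corner (named as the box stands, in its own frame) of the yellow box's back face
- yellow_box_back3 (a point): top -y corner (named as the box stands, in its own frame) of the yellow box's back face
- yellow_box_front (a point): centre of the yellow box's front (picture) face; about 42 mm above the table when the box lies on its back. Pushed on the front near the top the box tips about its lower back edge, which hardly slips, and falls by itself once past its balance (about 0.3 rad); pushed low it slides
- lens: bystander, loose: black camera lens standing on its end, 64 dia x 80 high; origin at the centre of its underside. To be left where it stands
- jar: bystander, loose: glass jar with red cap, 72 dia x 100 high; origin at the centre of its underside. To be left where it stands
- torch: bystander, loose: aluminium torch standing on its head, 40 dia at the foot, 118 high; origin at the centre of its underside. To be left where it stands
Mind the look-alikes: they are no part of the job. Of the things that look like the white_box, take the one that is farthest to the robot's right at the start. Of the things that look like the yellow_box, take the one that is farthest from the robot's base at the start.

How it is judged (in metres and radians):
At the end, for the whole second after the job is handed in: Both boxes lie at rest flat on their backs (picture side up), all four corners of the back face on the table (within 8 mm) and within the outer edges of the box's own tape outline (x of white_box_back0 in the frame of white_zone between -0.11 and 0.11 m and y of white_box_back0 in the frame of white_zone between -0.075 and 0.075 m and height (world z) of each of white_box_back0, white_box_back1, white_box_back2, white_box_back3, yellow_box_back0, yellow_box_back1, yellow_box_back2, yellow_box_back3 below 0.008 m and x of white_box_back1 in the frame of white_zone between -0.11 and 0.11 m and y of white_box_back1 in the frame of white_zone between -0.075 and 0.075 m and x of white_box_back2 in the frame of white_zone between -0.11 and 0.11 m and y of white_box_back2 in the frame of white_zone between -0.075 and 0.075 m and x of white_box_back3 in the frame of white_zone between -0.11 and 0.11 m and y of white_box_back3 in the frame of white_zone between -0.075 and 0.075 m and height (world z) of white_box_front above 0.044 m and linear speed of each of white_box, yellow_box below 0.02 m/s and x of yellow_box_back0 in the frame of yellow_zone between -0.096 and 0.096 m and y of yellow_box_back0 in the frame of yellow_zone between -0.066 and 0.066 m and x of yellow_box_back1 in the frame of yellow_zone between -0.096 and 0.096 m and y of yellow_box_back1 in the frame of yellow_zone between -0.066 and 0.066 m and x of yellow_box_back2 in the frame of yellow_zone between -0.096 and 0.096 m and y of yellow_box_back2 in the frame of yellow_zone between -0.066 and 0.066 m and x of yellow_box_back3 in the frame of yellow_zone between -0.096 and 0.096 m and y of yellow_box_back3 in the frame of yellow_zone between -0.066 and 0.066 m and height (world z) of yellow_box_front above 0.036 m); the robot touches nothing.
It fails at once if the white box is lifted off the table or laid on its picture side (its whole back face more than 25 mm up) (height (world z) of each of white_box_back0, white_box_back1, white_box_back2, white_box_back3 above 0.025 m).
It fails at once if the yellow box is lifted off the table or laid on its picture side (its whole back face more than 25 mm up) (height (world z) of each of yellow_box_back0, yellow_box_back1, yellow_box_back2, yellow_box_back3 above 0.025 m).
It fails at once if a box is squeezed, pressed or struck by the fingers with more than 15 N (contact force between the fingers and white_box above 15 N or contact force between the fingers and yellow_box above 15 N).
It fails at once if the lens, jar or torch is moved more than 20 mm or knocked over ((distance of lens from where it was at the start of the episode above 0.02 m or angle between lens's own z axis and vertical above 0.3 rad) or (distance of jar from where it was at the start of the episode above 0.02 m or angle between jar's own z axis and vertical above 0.3 rad) or (distance of torch from where it was at the start of the episode above 0.02 m or angle between torch's own z axis and vertical above 0.3 rad)).
It also fails if it takes over 40 s, if anything falls off the work surface, if the arm or the gripper's body presses on something with over 40 N, if the wrist force passes 120 N, or if a joint passes its speed limit or range.

## Robot

A 6-joint arm with a two-finger parallel gripper is mounted at the origin on the work surface. World frame = base frame: x ahead of the robot, y to its left, z up, the work surface at z = 0. Lengths are in mm, angles in rad, forces in N, time in s.
With the tool pointing down it reaches from about 375 to 975 mm from the base axis. Payload 3.8 kg.
Tool frame: the origin (TCP) lies at the very end of the fingers, on their centre line; the grasp point (between the pads) lies 19 mm behind it; z points along the fingers, y is the line along which they close (so a half turn about z gives the same grasp; the last joint's range is limited). The gripper opens to 85 mm and grips with 20 to 120 N. Pads are 22 mm wide; open, the fingers measure 114 mm over their backs; the gripper's body (76 mm by 85 mm) begins 54 mm behind the grasp point. The pads swing forward as they close: fully open they stand 13 mm farther back than shut.
Start: joints at [-1.223, 0.264, 1.604, -0, 1.274, -0.037], TCP at [253.372, -625.636, 231.28] pointing down, gripper open.
Joint ranges: [-2.63, 2.63], [-0.94, 2.18], [0.31, 2.57], [-1.31, 4.45], [0, 2.66], [-2.55, 2.55]. Speed limits (rad/s): [2.57, 2.57, 3.14, 3.14, 3.14, 3.14].

## Interface

Orientations are given as a unit quaternion [x, y, z, w].
In Python, from plant import manip, viewer gives the robot as it stands. The module is installed in compiled form; this text tells all that it offers.
- The arm moves only by the tool carry_out, never from a script. Its argument "targets" is a list of rows, each a list of 7 numbers: the shift along the tool's x, y, z normalised to -1 to 1, where 1 is 0.15 m, then the turn, a rotation vector about the tool's x, y, z normalised to -1 to 1, where 1 is 90 degrees, then the gripper's target within -1 to 1 (fully open at 1, half-way at 0, shut at -1). A call has 1 to 10 rows; each row is the pose to reach, as a shift and turn from the pose commanded when the call began, along the tool's axes at that moment; what a row does not reach only later rows make up. A row lasts 1/8 s, in which the tool goes at most 62.5 mm and 10.7 degrees, less where a joint would pass 70% of its speed; a pose out of reach is approached as far as the arm can. A call with a number of a shift or a turn outside -1 to 1 is refused whole. A call with a gripper value outside its range is refused whole. The fingers move at their own pace and stop on an object; "grip_force" is the grip in N (left out, the last holds). Time passes only in rows, so rows that repeat a pose let the fingers close. It gives the time, the measured TCP pose, the force, the opening and the grip force at its end, in the units of the state.
- manip.observe(): the state, without advancing time (a new reading comes with each control period).
- viewer.grab_frame(name): name is "side" or "top" or "wrist"; returns (picture, depth): 420x560x3 uint8, red, green, blue; 420x560 float32, mm along the optical axis (not along the pixel's ray), 0 where there is no reading.
- viewer.camera_model(name): a dict with "mtx" (3x3 intrinsics, pixels), "view" (4x4, takes a point from world to camera coordinates). Camera axes: x right, y down, z forward; pixel columns grow to the right and rows downward; lengths in mm; the calibration is good to about 2 mm. A picture is of the moment at which its call begins: read the wrist's pose just before it. camera_model takes no time and is no camera call; for the wrist camera it gives the pose at the moment of the call.
- manip.job_done(): hands the job in; it is judged then, once.
The state is a dict: "clock": time; "q": joint angles; "qvel": joint speeds; "joint_efforts": joint torques, N m; "ee_pos": TCP position; "tool_rot": TCP orientation; "wrist_force": force on the tool from outside, world axes, zero at the start; "torque": the same for the moment, N m; "opening": finger opening in mm; "grip_force": force on a finger pad.
Only numpy, scipy, OpenCV 4.12 (cv2) and the standard library are available. Lean on these libraries where they do the work, as an engineer would, in place of code of your own. Each camera call takes 0.05 s, during which the arm holds its last target. There are 200 camera calls.

## Working session

There is one attempt and no reset: what is moved stays moved. The work goes in short steps, Python scripts to look and compute and a tool call to move; the robot and the scene stay as the last step left them, time stands still between calls to the robot, and variables do not carry over. Pictures are saved under pics/ and viewed, at most 10 in all, crops included, and the job is handed in when it is done.

Besides the shell and the picture viewer there is one more tool, called after "Emit:" as name(argument=value, ...), one argument or row to a line, values as JSON. carry_out: Moves the arm, as the interface text tells. Scaled input: -1 to 1 covers 0.15 m each way for a shift and 90 degrees each way for a turn. Its arguments: {"type":"object","properties":{"targets":{"type":"array","items":{"type":"array","items":{"type":"number","minimum":-1,"maximum":1}}},"grip_force":{"type":"number"}},"required":["targets"]}

```bash
mkdir -p pics
cat > h.py <<'E'
import numpy as np, cv2
from plant import manip, viewer
def grab(n,save=None):
    cm=viewer.camera_model(n); im,d=viewer.grab_frame(n)
    if save: cv2.imwrite('pics/'+save,im[:,:,::-1])
    return im,d,np.array(cm['mtx']),np.array(cm['view'])
def world(u,v,d,K,V):
    u,v,d=map(np.asarray,(u,v,d))
    c=np.stack([(u-K[0,2])/K[0,0]*d,(v-K[1,2])/K[1,1]*d,d],-1)
    return (c-V[:3,3])@V[:3,:3]
def plane(u,v,z,K,V):
    o=-V[:3,:3].T@V[:3,3]; r=world(u,v,np.ones_like(np.asarray(u,float)),K,V)-o
    return o+r*((z-o[2])/r[...,2])[...,None]
E
python3 - <<'E'
from h import *
for n in('top','side'):
    im,d,K,V=grab(n,n+'0.png'); print(n,K.tolist(),(-V[:3,:3].T@V[:3,3]).round(),V[:3,:3].round(2).tolist())
print(manip.observe())
E
```

```text
top [[419.1490674615918, 0.0, 284.557741784037], [0.0, 419.1490674615918, 207.31334485459183], [0.0, 0.0, 1.0]] [ 392.   23. 1224.] [[-0.01, -1.0, 0.03], [-0.99, 0.0, -0.11], [0.11, -0.03, -0.99]]
side [[526.0789641255421, 0.0, 280.29832812320194], [0.0, 526.0789641255421, 212.10211486133628], [0.0, 0.0, 1.0]] [ 451. 1107. 1273.] [[-1.0, -0.04, -0.01], [-0.02, 0.72, -0.7], [0.04, -0.7, -0.72]]
{'clock': 0.1, 'q': array([-1.22287058e+00,  2.64692518e-01,  1.60527228e+00, -7.22041610e-06,
        1.27370327e+00, -3.68761769e-02]), 'qvel': array([-0.00075504, -0.00161454, -0.00196583,  0.00091592,  0.00398965,
        0.00088029]), 'joint_efforts': array([ 3.76946273e-04, -5.16706252e+01, -3.68590307e+01, -5.51869539e-05,
        6.20955441e-03, -1.54430879e-06]), 'ee_pos': array([ 253.15801703, -624.9965438 ,  230.05780411]), 'tool_rot': array([ 9.81547231e-01,  1.91217042e-01, -1.64148753e-04, -1.02464848e-03]), 'wrist_force': array([ 0.47532104, -0.02864013, -0.20877213]), 'torque': array([ 0.04049955, -0.01664829,  0.0092284 ]), 'grip_force': 0.0, 'opening': 85.36622661679856}
```

View pics/top0.png

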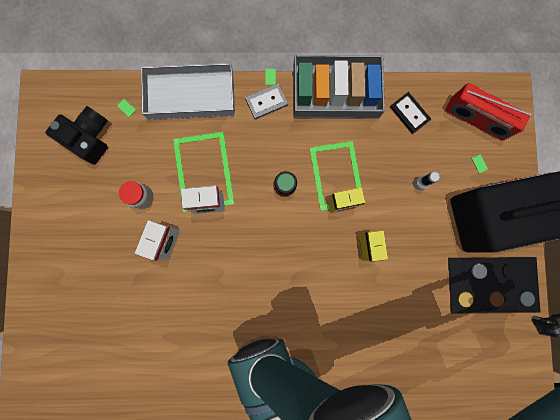

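View pics/side0.png

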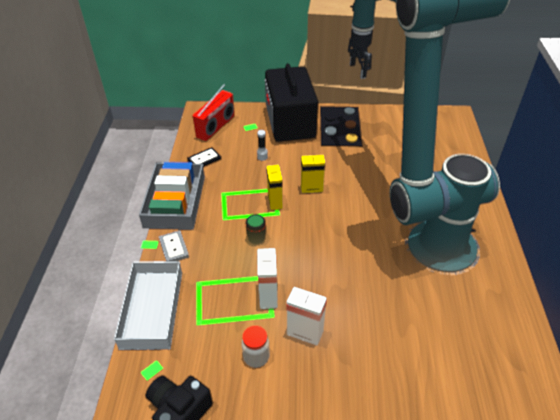

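Candidates: white boxes at top-view (200,196) and (155,240), and the farthest right is (200,196). Yellow boxes at (347,198) and (374,246), and the farthest from the base is (347,198). Both chosen boxes stand in outlines. The lens is at (285,184), the jar at (135,194) and the torch at (428,180). Next I measure, with one close crop to check the choice.

Run:
```python
from h import *
im,d,K,V=grab('top')
cv2.imwrite('pics/crop.png',cv2.resize(im[120:275,120:440,::-1],None,fx=2.5,fy=2.5,interpolation=2))
v,u=np.mgrid[:420,:560]; P=world(u,v,d,K,V)
hsv=cv2.cvtColor(im,cv2.COLOR_RGB2HSV)
g=cv2.inRange(hsv,(50,150,150),(70,255,255))
def rect(p):
    r=cv2.minAreaRect(p.astype(np.float32)); b=cv2.boxPoints(r); return np.round(r[0],1),np.round(r[1],1),b.round(1).tolist()
for n,(x0,x1),(L,W),h,(bx,by) in(('white',(165,240),(220,150),160,(200,196)),('yellow',(300,370),(192,132),135,(347,198))):
    m=(g>0)&(u>x0)&(u<x1)&(v>125)&(v<215)
    p=plane(u[m],v[m],0.,K,V)[:,:2]
    print(n,'zone',*rect(p))
    m=(abs(P[...,2]-h)<8)&(abs(u-bx)<30)&(abs(v-by)<25)&(d>0)
    print('top',m.sum(),P[m][:,2].mean(),*rect(plane(u[m],v[m],float(h),K,V)[:,:2]))
for n,(a,b) in dict(lens=(285,183),jar=(133,193),torch=(430,178)).items():
    print(n,P[b,a].round())
```

```text
white zone [660.8 231.6] [172.  149.7] [[564.7000122070312, 293.0], [586.7000122070312, 145.0], [756.9000244140625, 170.3000030517578], [734.9000244140625, 318.29998779296875]]
top 698 159.13884128841988 [538.6 210.4] [50.6 90.3] [[509.29998779296875, 253.10000610351562], [517.5, 163.10000610351562], [567.9000244140625, 167.6999969482422], [559.7000122070312, 257.6000061035156]]
yellow zone [ 623.3 -167.5] [187.4 131.1] [[520.5, -117.5], [541.0999755859375, -247.0], [726.0999755859375, -217.39999389648438], [705.5, -88.0]]
top 458 133.9598037895115 [ 538.7 -177.5] [42.1 77.8] [[510.5, -143.39999389648438], [525.7000122070312, -219.8000030517578], [567.0, -211.60000610351562], [551.7999877929688, -135.1999969482422]]
lens [588. -11.  80.]
jar [558. 397. 100.]
torch [ 595. -403.  117.]
```

View pics/crop.png

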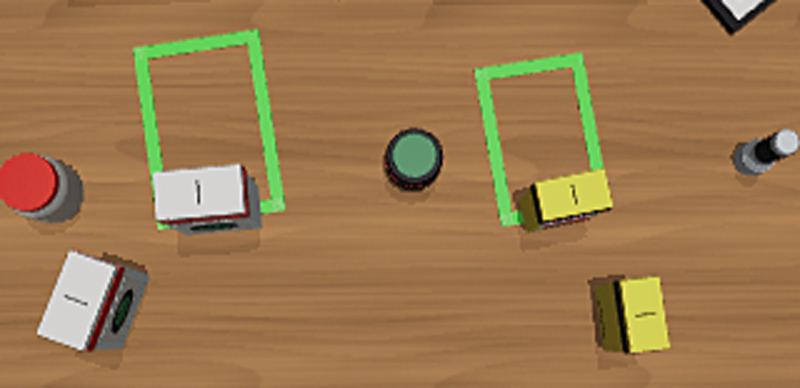

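The crop confirms the choice. Each target box stands square at the near end of an outline, and the duplicates have none around them. The boxes already point well along their zones, so a straight push high on each should land them inside. I start with the yellow.

Emit:
carry_out(
  targets=[
    [0.84, -0.71, 0.1, 0, 0, 0, -1],
    [0.84, -0.71, 0.1, 0, 0, 0, -1],
    [0.84, -0.71, 0.1, 0, 0, 0, -1],
    [0.84, -0.71, 0.1, 0, 0, 0, -1],
  ],
  grip_force=20,
)

```text
clock: 0.65
ee_pos: [331.0, -476.8, 215.5]
tool_rot: [0.981, 0.193, -0.0, -0.001]
wrist_force: [1.7, -0.2, -0.2]
opening: 12.2
grip_force: 0.0
```

Emit:
carry_out(
  targets=[
    [0.84, -0.71, 0, 0, 0, 0, -1],
    [0.84, -0.71, 0, 0, 0, 0, -1],
    [0.84, -0.71, 0, 0, 0, 0, -1],
    [0.84, -0.71, 0, 0, 0, 0, -1],
  ],
)

```text
clock: 1.15
ee_pos: [407.8, -332.5, 216.4]
tool_rot: [0.981, 0.193, 0.0, 0.0]
wrist_force: [0.2, -1.0, 0.2]
opening: -0.5
grip_force: 0.0
```

Emit:
carry_out(
  targets=[
    [0.75, -0.71, 0, 0, 0, 0.12, -1],
    [0.75, -0.71, 0, 0, 0, 0.12, -1],
    [0.75, -0.71, 0, 0, 0, 0.12, -1],
    [0.75, -0.71, 0, 0, 0, 0.12, -1],
    [0.75, -0.71, 0, 0, 0, 0.12, -1],
  ],
)

```text
clock: 1.78
ee_pos: [471.2, -194.3, 216.3]
tool_rot: [0.995, 0.098, -0.0, 0.0]
wrist_force: [-0.2, -0.1, -0.1]
opening: 0.2
grip_force: 0.0
```

```bash
cat > w.py <<'E'
import sys; from h import *
from scipy.spatial.transform import Rotation as R
# remaining shift in tool axes (unit 150 mm) and yaw error to a world goal
g=np.array([float(a) for a in sys.argv[1:4]]); yaw=float(sys.argv[4])
s=manip.observe(); r=R.from_quat(s['tool_rot']); A=r.as_matrix()
print('t',s['clock'],'p',s['ee_pos'].round(1),'open',round(s['opening'],1),'F',s['wrist_force'].round(1))
print('shift',(A.T@(g-s['ee_pos'])/150).round(3),'turn z',((np.arctan2(A[1,0],A[0,0])-yaw)/1.5708).round(3),'tilt',A[:,2].round(3))
E
python3 w.py 483 -189 122 0.196
python3 - <<'E'
from h import *
grab('wrist','wr1.png')
E
```

```text
t 1.775 p [ 471.2 -194.3  216.3] open 0.2 F [-0.2 -0.1 -0.1]
shift [ 0.084 -0.02   0.629] turn z -0.0 tilt [-0.    -0.001 -1.   ]
```

View pics/wr1.png

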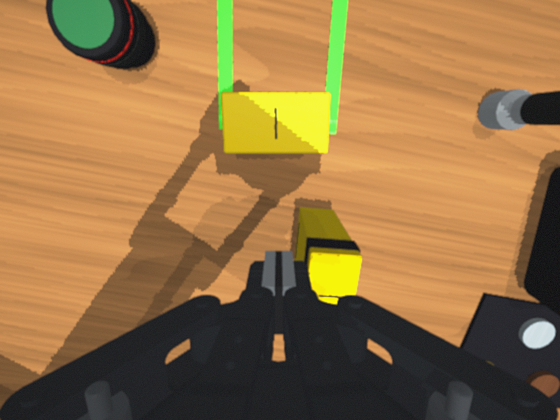

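The wrist view shows the shut fingertips at (278,262), in line with the yellow box top (276,122). The duplicate is just right of the fingers at (335,272), so I'll check that clearance before going down.

Run:
```python
from h import *
im,d,K,V=grab('wrist')
v,u=np.mgrid[:420,:560]
hsv=cv2.cvtColor(im,cv2.COLOR_RGB2HSV); P=world(u,v,d,K,V)
m=(cv2.inRange(hsv,(22,120,60),(35,255,255))>0)&(abs(P[...,2]-135)<6)
for n,s in(('target',m&(v<170)),('other',m&(v>200))):
    r=cv2.minAreaRect(P[s][:,:2].astype(np.float32)); print(n,s.sum(),r,cv2.boxPoints(r).round(1).tolist())
```

```text
target 6483 ((540.3551635742188, -178.7918243408203), (41.5994873046875, 75.99540710449219), 11.10131549835205) [[512.5999755859375, -145.5], [527.2999877929688, -220.10000610351562], [568.0999755859375, -212.10000610351562], [553.4000244140625, -137.5]]
other 2233 ((429.62481689453125, -248.7522430419922), (45.188087463378906, 42.259944915771484), 7.086864471435547) [[404.6000061035156, -230.60000610351562], [409.79998779296875, -272.5], [454.70001220703125, -266.8999938964844], [449.3999938964844, -225.0]]
```

Emit:
carry_out(
  targets=[
    [0.08, -0.01, 0.3, 0, 0, 0, -1],
    [0.08, -0.01, 0.6, 0, 0, 0, -1],
    [0.08, -0.01, 0.63, 0, 0, 0, -1],
    [0.16, -0.01, 0.63, 0, 0, 0, -1],
    [0.2, -0.01, 0.63, 0, 0, 0, -1],
    [0.2, -0.01, 0.63, 0, 0, 0, -1],
  ],
)

```text
clock: 2.62
ee_pos: [502.5, -186.0, 123.9]
tool_rot: [0.995, 0.098, 0.002, 0.001]
wrist_force: [-0.5, -0.3, 0.1]
opening: -0.2
grip_force: 0.0
```

Emit:
carry_out(
  targets=[
    [0.04, 0, 0, 0, 0, 0, -1],
    [0.08, 0, 0, 0, 0, 0, -1],
    [0.12, 0, 0, 0, 0, 0, -1],
    [0.16, 0, 0, 0, 0, 0, -1],
    [0.2, 0, 0, 0, 0, 0, -1],
    [0.24, 0, 0, 0, 0, 0, -1],
  ],
)

```text
clock: 3.38
ee_pos: [536.2, -178.2, 121.7]
tool_rot: [0.995, 0.098, -0.0, -0.0]
wrist_force: [-0.0, -0.1, 0.6]
opening: 0.0
grip_force: 0.0
```

```bash
python3 w.py 535 -180 122 0.196
python3 - <<'E'
from h import *
grab('side','s1.png')
im,d,K,V=grab('wrist'); P=world(*np.mgrid[:560,:420],d.T,K,V)
E
```

```text
t 3.375 p [ 536.2 -178.2  121.7] open 0.0 F [-0.  -0.1  0.6]
shift [-0.01   0.01  -0.002] turn z 0.0 tilt [-0.  0. -1.]
```

View pics/s1.png

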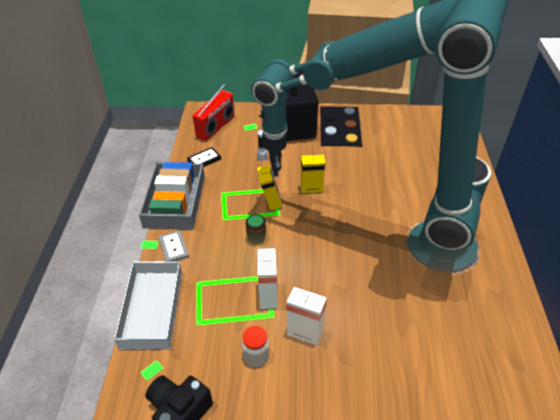

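The side view shows the yellow box at (268,190) leaning back on its rear edge, with the fingertips at its top. I keep pushing past the balance point, then hold while it falls.

Emit:
carry_out(
  targets=[
    [0.04, 0, 0, 0, 0, 0, -1],
    [0.08, 0, 0, 0, 0, 0, -1],
    [0.12, 0, 0, 0, 0, 0, -1],
    [0.15, 0, 0, 0, 0, 0, -1],
    [0.15, 0, 0, 0, 0, 0, -1],
    [0.15, 0, 0, 0, 0, 0, -1],
    [0.05, 0, -0.2, 0, 0, 0, -1],
    [0, 0, -0.6, 0, 0, 0, -1],
  ],
)

```text
clock: 4.47
ee_pos: [532.5, -177.5, 209.0]
tool_rot: [0.995, 0.098, -0.004, -0.002]
wrist_force: [1.4, 0.9, 0.7]
opening: -0.3
grip_force: 0.0
```

```bash
cat > lie.py <<'E'
import sys; from h import *
n=sys.argv[1]; im,d,K,V=grab('wrist' if len(sys.argv)<3 else sys.argv[2])
v,u=np.mgrid[:420,:560]; P=world(u,v,d,K,V)
h,c,e,b=dict(yellow=(42,(621,-168),.159,(76,135)),white=(50,(637.1,228.1),.148,(90,160)))[n]
m=(abs(P[...,2]-h)<7)&(np.hypot(P[...,0]-c[0],P[...,1]-c[1])<130)
q=cv2.boxPoints(cv2.minAreaRect(P[m][:,:2].astype(np.float32)))
R=np.array([[np.cos(e),np.sin(e)],[-np.sin(e),np.cos(e)]])
print(m.sum(),'z',P[m][:,2].mean().round(1) if m.any() else None,'zone xy',((q-c)@R.T).round(1).tolist())
E
python3 lie.py yellow top; python3 w.py 478 205 220 0.091
```

```text
1098 z 41.6 zone xy [[-59.6, 41.4], [-56.0, -36.1], [79.4, -29.8], [75.8, 47.6]]
t 4.525 p [ 537.6 -179.8  221. ] open -0.1 F [ 2.3 -1.2  5.9]
shift [ 0.11  -2.594 -0.006] turn z 0.067 tilt [ 0.008 -0.004 -1.   ]
```

The yellow box is flat (top at 41.6 mm) and well inside its outline. Now to the white box.

Emit:
carry_out(
  targets=[
    [-0.02, -0.9, 0, 0, 0, 0, -1],
    [-0.02, -0.9, 0, 0, 0, 0, -1],
    [-0.02, -0.9, 0, 0, 0, 0, -1],
    [-0.02, -0.9, 0, 0, 0, 0, -1],
  ],
)

```text
clock: 5.03
ee_pos: [506.6, -46.3, 212.0]
tool_rot: [0.995, 0.099, 0.0, 0.0]
wrist_force: [0.8, 0.3, -0.5]
opening: -0.2
grip_force: 0.0
```

Emit:
carry_out(
  targets=[
    [-0.02, -0.9, 0, 0, 0, 0, -1],
    [-0.02, -0.9, 0, 0, 0, 0, -1],
    [-0.02, -0.9, 0, 0, 0, 0, -1],
    [-0.02, -0.9, 0, 0, 0, 0, -1],
  ],
)

```text
clock: 5.52
ee_pos: [477.9, 84.6, 211.8]
tool_rot: [0.995, 0.098, 0.0, 0.001]
wrist_force: [0.4, 1.1, 0.2]
opening: -0.1
grip_force: 0.0
```

Emit:
carry_out(
  targets=[
    [0.1, -0.78, 0, 0, 0, 0.067, -1],
    [0.1, -0.78, 0, 0, 0, 0.067, -1],
    [0.1, -0.78, 0, 0, 0, 0.067, -1],
    [0.1, -0.78, 0, 0, 0, 0.067, -1],
    [0.1, -0.78, 0, 0, 0, 0.067, -1],
  ],
)

```text
clock: 6.15
ee_pos: [469.7, 201.1, 211.6]
tool_rot: [0.999, 0.044, -0.0, 0.0]
wrist_force: [-0.8, -0.4, 0.1]
opening: 0.0
grip_force: 0.0
```

```bash
python3 - <<'E'
from h import *
im,d,K,V=grab('wrist','wr2.png')
v,u=np.mgrid[:420,:560]; P=world(u,v,d,K,V)
m=(abs(P[...,2]-160)<6)&(np.hypot(P[...,0]-538,P[...,1]-210)<70)
r=cv2.minAreaRect(P[m][:,:2].astype(np.float32)); print(m.sum(),r,cv2.boxPoints(r).round(1).tolist())
E
python3 w.py 478 205 145 0.091
```

```text
12338 ((540.2747802734375, 211.39134216308594), (49.8327522277832, 90.30986785888672), 5.075526714324951) [[511.5, 254.1999969482422], [519.5, 164.1999969482422], [569.0999755859375, 168.60000610351562], [561.0999755859375, 258.6000061035156]]
t 6.2 p [469.6 201.2 211.7] open -0.2 F [0.4 0.6 0.6]
shift [ 0.058 -0.02   0.444] turn z -0.002 tilt [-0.    -0.001 -1.   ]
```

View pics/wr2.png

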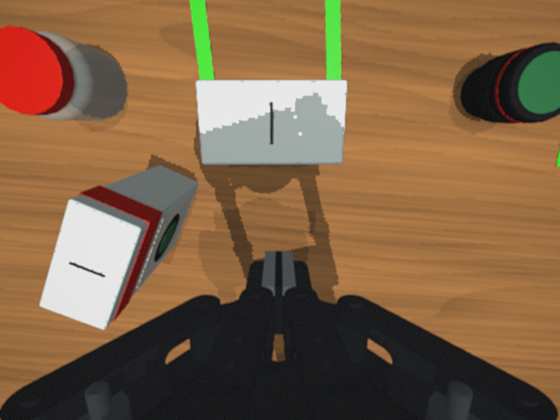

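The wrist view shows the white box top centred at (272,122), in line with the fingertips at (278,262), and the duplicate clear to the left at (95,260). Going down and pushing.

Emit:
carry_out(
  targets=[
    [0.06, -0.03, 0.3, 0, 0, 0, -1],
    [0.06, -0.03, 0.44, 0, 0, 0, -1],
    [0.12, -0.03, 0.44, 0, 0, 0, -1],
    [0.18, -0.03, 0.44, 0, 0, 0, -1],
    [0.18, -0.03, 0.44, 0, 0, 0, -1],
  ],
)

```text
clock: 6.82
ee_pos: [497.8, 210.2, 147.6]
tool_rot: [0.999, 0.045, 0.002, -0.001]
wrist_force: [0.8, -0.9, 0.8]
opening: 0.4
grip_force: 0.0
```

Emit:
carry_out(
  targets=[
    [0.04, 0, 0, 0, 0, 0, -1],
    [0.08, 0, 0, 0, 0, 0, -1],
    [0.12, 0, 0, 0, 0, 0, -1],
    [0.16, 0, 0, 0, 0, 0, -1],
    [0.2, 0, 0, 0, 0, 0, -1],
    [0.24, 0, 0, 0, 0, 0, -1],
    [0.28, 0, 0, 0, 0, 0, -1],
  ],
)

```text
clock: 7.7
ee_pos: [537.8, 213.8, 145.7]
tool_rot: [0.999, 0.046, -0.0, 0.0]
wrist_force: [-0.3, -0.5, -0.0]
opening: -0.2
grip_force: 0.0
```

Emit:
carry_out(
  targets=[
    [0.04, 0, 0, 0, 0, 0, -1],
    [0.08, 0, 0, 0, 0, 0, -1],
    [0.12, 0, 0, 0, 0, 0, -1],
    [0.16, 0, 0, 0, 0, 0, -1],
    [0.16, 0, 0, 0, 0, 0, -1],
    [0.16, 0, 0, 0, 0, 0, -1],
    [0.16, 0, 0, 0, 0, 0, -1],
    [0, 0, -0.2, 0, 0, 0, -1],
    [-0.2, 0, -0.5, 0, 0, 0, -1],
  ],
)

```text
clock: 8.82
ee_pos: [505.7, 210.5, 219.5]
tool_rot: [0.999, 0.045, -0.002, 0.001]
wrist_force: [0.3, -0.5, 1.0]
opening: -0.2
grip_force: 0.0
```

```bash
python3 lie.py white top; python3 lie.py yellow top
python3 - <<'E'
from h import *
grab('side','s2.png')
E
```

```text
1425 z 49.8 zone xy [[-70.3, 43.0], [-75.8, -49.1], [84.7, -58.7], [90.2, 33.4]]
1223 z 41.5 zone xy [[-59.7, 41.5], [-56.6, -35.9], [78.9, -30.5], [75.8, 46.9]]
```

View pics/s2.png

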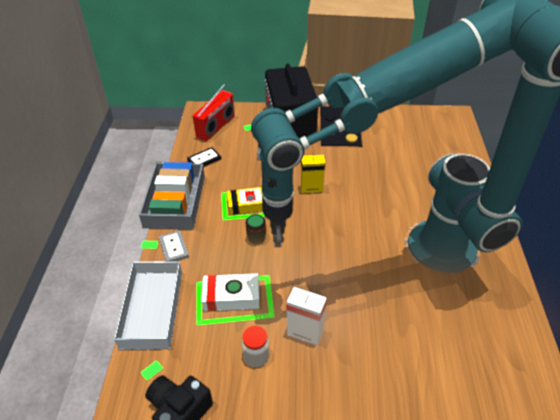

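The side view shows both boxes flat, picture side up and inside their outlines: white at (231,292), yellow at (245,201). The lens, jar and torch still stand, and the arm is clear. Handing in.

```bash
python3 -c "
from plant import manip
print(manip.job_done())"
```

```text
the job is handed in; nothing more can be done
None
```

I tipped both boxes flat on their backs, picture side up; by the top camera each lies inside its own outline, at least 11 mm clear of the outer edges. The lens, jar and torch were not touched, and I handed the job in at about 9 s (no verdict came back).

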